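# Dock the sample tray, heft the tins, hold up the heaviest

## Robot

A 6-joint arm with a two-finger parallel gripper is mounted at the origin on the work surface. World frame = base frame: x ahead of the robot, y to its left, z up, the work surface at z = 0. Lengths are in mm, angles in degrees, forces in N, time in s.
With the tool pointing down it reaches from about 300 to 850 mm from the base axis. Payload 4.2 kg.
Tool frame: the origin (TCP) lies on the mounting face of the last link; the fingertips stand 191 mm ahead of it and the grasp point (between the pads) lies 172 mm ahead of it; z points along the fingers, y is the direction in which the jaws open and shut (so a half turn about z gives the same grasp; the last joint's range is limited). The gripper opens to 91 mm and grips with 3 to 60 N. Pads are 32 mm wide; open, the fingers measure 118 mm over their backs; the gripper's body (76 mm by 178 mm) begins 60 mm behind the grasp point.
Start: joints at [72.25, 18.312, 89.639, -0, 72.044, -1.146], TCP at [164.309, 551.022, 404.776] pointing down, gripper open.
Joint ranges: [-177.97, 177.97], [-48.28, 115.42], [12.27, 149.76], [-77.06, 257.06], [2.81, 150.46], [-146.56, 146.56]. Speed limits (degrees/s): [147.25, 147.25, 180, 180, 180, 180].

## Interface

Orientations are given as [roll, pitch, yaw] about the fixed x, y, z axes, in that order (R = Rz(yaw) Ry(pitch) Rx(roll)).
In Python, from workcell import env gives the robot as it stands.
- The arm moves only by the shell command python3 -m handwheel 'ROWS' [FORCE]. ROWS is JSON, a list of rows, each an object with "gripper": the opening in per cent of the stroke, from 0 (shut) to 100 (fully open); "travel": the shift along the tool's x, y, z in m, a list of three; "twist": the turn about the tool's z in rad. In form: [{"gripper": gripper, "travel": [x, y, z], "twist": twist}, ...]. A call has 1 to 5 rows; each row shifts and turns the commanded pose from where the row before left it, along the tool's axes as they then stand; what a row does not reach is not made up. A row lasts 1/12 s, in which the tool goes at most 41.7 mm and 7.16 degrees, less where a joint would pass 70% of its speed; a pose out of reach is approached as far as the arm can. A call with a gripper value outside its range is refused whole. The fingers move at their own pace and stop on an object; FORCE is the grip in N (left out, the last holds). Time passes only in rows, so rows that do not move let the fingers close. It gives the time, the measured TCP pose, the force and the opening at its end, in the units of the state.
- env.state(): the state, without advancing time (a new reading comes with each control period).
- env.grab_frame(name): name is "scene" or "side" or "wrist"; returns a dict with "frame" (420x560x3 uint8, red, green, blue), "intrinsics" (3x3 intrinsics, pixels), "k1" (the pictures are not rectified: a ray, as slopes to the right and down, at radius r is drawn at 1 + k1 r^2 times it, then the intrinsics apply), "extrinsics" (4x4, takes a point from camera to world coordinates). Camera axes: x right, y down, z forward; pixel columns grow to the right and rows downward; lengths in mm; the calibration is good to about 2 mm. A picture is of the moment at which its call begins. There is no depth.
- env.job_done(): hands the job in, once; it reports no verdict.
Trained networks look in the newest picture that a camera, given by its name, has taken for a name from the list of things; names that differ only in an ending like _2 or _b are one class to them, and where a whole thing is asked for, a point or a joint stands for the part that bears it (a point fixed in the world has none). Each returns a list of dicts, best first, with "confidence" (0 to 1); they miss things now and then, are a little off and sometimes report something else, mostly with a low value. They report only what shows in the picture. A call takes as long as a camera call. They do not tell look-alikes from the thing itself.
- env.trace(camera, thing): "pixels" (420x560 bool, what is visible of it) and "uv" ([column, row] in pixels, amid what is visible of it).
- env.pinpoint(camera, thing): "uv" ([column, row] in pixels: a listed point, or the origin of a listed thing).
The state is a dict: "time_s": time; "qpos": joint angles; "qvel": joint speeds; "effort": joint torques, N m; "ee_pos": TCP position; "ee_rot": TCP orientation; "force": force on the tool from outside, world axes, zero at the start; "torque": the same for the moment, N m; "gripper_width": finger opening in mm.
Only numpy, scipy, OpenCV 4.12 (cv2) and the standard library are available. Lean on these libraries where they do the work, as an engineer would, in place of code of your own. Each camera call takes 0.05 s, during which the arm holds its last target. There are 200 camera calls.

## Task

Slide the tray of three closed tins in until it is fully home against the end stop of its slotted holder. Then lift each tin in turn a few centimetres clear of the tray to feel its weight, setting the lighter ones back upright on the tray, which stays home. Finish while still holding the heaviest tin upright in the gripper, its underside about 15 cm above the bench: do not put it down or let go, do not tip any tin over, and leave the dish, bracket and cup where they are.

Things in the scene. Friction and masses are not known exactly. Their poses are not given: they have to be found in the camera images.
- holder: fixed dark steel tray holder: two parallel guide rails along its x (x -100 to 150), 20 tall, 116 apart inside, top lips overhanging inwards to 100 apart; a 24 tall stop bar with its near face at x = 141. Origin on the bench midway between the rails; x is the way in: to the robot's left, within about 15 degrees. The fully home tray's origin coincides with it to about 1.
- tray: loose aluminium tray, 0.4 kg, 360 long (x -220 to 140), 110 wide, floor 4 thick, rim 12 tall. Origin on its underside below the middle tin; x points into the holder. It starts with its front between the rails, origin 90 to 140 short of the holder's, and slides on the bench with up to about 10 N of friction when loaded.
- tray_grip (a point): middle of the top edge of the tray's upright grip plate, which stands across its rear end: 8 thick along the tray's x, 60 wide, its top 84 above the bench; the nearest tin's surface is about 75 away. At x = -208 in the tray's frame.
- tin_a: closed steel tin, 90 tall, body 56 in diameter, the top 12 a lid rim 59 in diameter. Origin at the centre of its underside, z up. The three look identical and start standing on the tray in a row along its length, about 100 apart, in any order; each weighs 150 to 600 g, one of them at least 120 g more than each of the others.
- tin_b: closed steel tin, 90 tall, body 56 in diameter, the top 12 a lid rim 59 in diameter. Origin at the centre of its underside, z up. The three look identical and start standing on the tray in a row along its length, about 100 apart, in any order; each weighs 150 to 600 g, one of them at least 120 g more than each of the others.
- tin_c: closed steel tin, 90 tall, body 56 in diameter, the top 12 a lid rim 59 in diameter. Origin at the centre of its underside, z up. The three look identical and start standing on the tray in a row along its length, about 100 apart, in any order; each weighs 150 to 600 g, one of them at least 120 g more than each of the others.
- dish: bystander: reddish moulded bowl, 110 across, 40 tall, beyond the holder. Origin at the centre of its underside.
- bracket: bystander: black moulded angle bracket, 90 x 50, 60 tall, to the robot's left. Origin at the centre of its underside.
- cup: bystander: white moulded cup, 72 across, 70 tall, beyond the tray on the robot's right. Origin at the centre of its underside.
There are look-alikes about, which are no part of the job. What is shaped like the tin_b but pink or purple is not meant.

How it is judged:
By the outcome, as a careful person would: the job done as asked, in the order asked, and still so for the second after the job is handed in, while the arm keeps its last pose, push and grip.
It also fails if it takes over 72 s, if anything falls off the work surface, if the arm or the gripper's body presses on something with over 40 N, if the wrist force passes 120 N, or if a joint passes its speed limit or range.

## Working session

There is one attempt and no reset: what is moved stays moved. The work goes in short steps, Python scripts to look and compute and a shell command to move; the robot and the scene stay as the last step left them, time stands still between calls to the robot, and variables do not carry over. Pictures are saved under pics/ and viewed, about 8 in all and at most 12, crops included, and the job is handed in when it is done.

```bash
mkdir -p pics; cat > h.py <<'E'
from workcell import env
import numpy as np, cv2
from scipy.spatial.transform import Rotation as R
def ray(f,uv):
    K=np.array(f["intrinsics"]);T=np.array(f["extrinsics"])
    d=np.array([(uv[0]-K[0,2])/K[0,0],(uv[1]-K[1,2])/K[1,1]]);s=d.copy()
    for _ in range(30): s=d/(1+f["k1"]*(s@s))
    return T[:3,3],T[:3,:3]@np.array([s[0],s[1],1])
def atz(f,uv,z):
    o,v=ray(f,uv); return o+v*(z-o[2])/v[2]
def proj(f,p):
    K=np.array(f["intrinsics"]);T=np.array(f["extrinsics"])
    c=T[:3,:3].T@(np.asarray(p,float)-T[:3,3]);s=c[:2]/c[2];s=s*(1+f["k1"]*(s@s))
    return np.array([K[0,0]*s[0]+K[0,2],K[1,1]*s[1]+K[1,2]])
def save(f,n): cv2.imwrite(f"pics/{n}.png",f["frame"][:,:,::-1])
E
python3 - <<'E'
from h import *
s=env.state();print({k:np.round(v,2).tolist() for k,v in s.items()})
for c in ["scene","side"]:
    f=env.grab_frame(c);save(f,c+"1");np.save(f"{c}1.npy",f,allow_pickle=True)
    print(c,np.round(f["extrinsics"],2).tolist())
    for t in ["holder","tray","tray_grip","tin_a","dish","bracket","cup"]:
        z=84 if t=="tray_grip" else 4 if t=="tin_a" else 0
        for d in env.pinpoint(c,t)[:6]: print(t,round(d["confidence"],2),np.round(d["uv"]),atz(f,d["uv"],z)[:2].round())
E
```

```text
{'time_s': 0.0, 'qpos': [72.25, 18.35, 89.71, -0.0, 72.04, -1.15], 'qvel': [-0.01, -0.03, -0.01, 0.03, 0.04, 0.01], 'effort': [-0.0, -41.24, -23.2, 0.07, 0.05, -0.0], 'ee_pos': [164.26, 550.85, 403.92], 'ee_rot': [-179.9, -0.0, 163.4], 'force': [0.03, 0.03, -0.5], 'torque': [-0.03, 0.01, -0.03], 'gripper_width': 91.44}
scene [[0.87, 0.39, -0.3, 891.35], [0.49, -0.67, 0.56, -478.74], [0.01, -0.63, -0.78, 865.04], [0.0, 0.0, 0.0, 1.0]]
holder 0.86 [264. 211.] [526. 117.]
tray 0.57 [239. 250.] [535. -30.]
tray_grip 0.55 [183. 295.] [ 527. -237.]
tin_a 0.87 [259. 223.] [536.  70.]
tin_a 0.81 [210. 274.] [ 512. -130.]
tin_a 0.81 [179. 251.] [ 402. -114.]
tin_a 0.74 [236. 247.] [527. -30.]
tin_a 0.58 [144. 292.] [ 401. -254.]
dish 0.55 [326. 258.] [747.  61.]
bracket 0.62 [305. 147.] [506. 420.]
bracket 0.33 [234. 246.] [519. -28.]
cup 0.59 [286. 326.] [ 744. -153.]
side [[0.95, -0.24, 0.18, 414.11], [-0.3, -0.76, 0.58, -498.88], [-0.0, -0.61, -0.79, 871.25], [0.0, 0.0, 0.0, 1.0]]
tray 0.66 [270. 268.] [535. -29.]
tray_grip 0.66 [298. 340.] [ 530. -234.]
tin_a 0.9 [230. 391.] [ 388. -260.]
tin_a 0.87 [218. 318.] [ 397. -111.]
tin_a 0.74 [256. 230.] [534.  78.]
tin_a 0.65 [264. 269.] [523. -30.]
tin_a 0.58 [280. 310.] [ 527. -135.]
dish 0.91 [344. 210.] [760.  72.]
bracket 0.78 [207. 136.] [488. 439.]
cup 0.66 [378. 292.] [ 745. -156.]
```

```bash
python3 - <<'E'
from h import *
a=cv2.imread("pics/scene1.png");b=cv2.imread("pics/side1.png")
a=cv2.resize(a[120:380,90:420],None,fx=1.2,fy=1.2);b=cv2.resize(b[120:420,150:450],(360,360))
h=max(a.shape[0],b.shape[0])
f=lambda x:cv2.copyMakeBorder(x,0,h-x.shape[0],0,4,0)
cv2.imwrite("pics/c1.png",np.hstack([f(a),f(b)]))
E
```

```text
(no output)
```

View pics/c1.png

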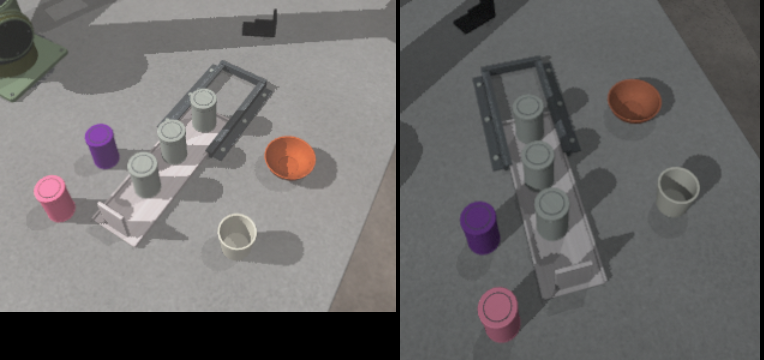

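The picture shows three grey-steel tins in a row on the tray (scene ≈(259,223), (236,247), (210,274)). The purple one (179,251) and the pink one (144,292) are the look-alikes. They stand apart on the bench, robot side, and are not meant. Next I'll refine the poses by fitting silhouettes.

```bash
cat > fit.py <<'E'
from h import *
from scipy.optimize import minimize
def box(x0,x1,y0,y1,z0,z1): return np.array([[x,y,z] for x in(x0,x1) for y in(y0,y1) for z in(z0,z1)],float)
t=np.linspace(0,2*np.pi,40)
def ring(r,z): return np.c_[r*np.cos(t),r*np.sin(t),0*t+z]
TIN=[np.vstack([ring(28,0),ring(28,78)]),np.vstack([ring(29.5,78),ring(29.5,90)])]
TRAY=[box(-220,140,-55,55,0,12),box(-212,-204,-30,30,0,84)]
def render(f,parts,p,S=4):
    m=np.zeros((420*S,560*S),np.uint8)
    c,s=np.cos(np.radians(p[2])),np.sin(np.radians(p[2]))
    z=p[3] if len(p)>3 else 0
    for P in parts:
        W=np.c_[P[:,0]*c-P[:,1]*s+p[0],P[:,0]*s+P[:,1]*c+p[1],P[:,2]+z]
        uv=np.array([proj(f,w) for w in W])
        cv2.fillConvexPoly(m,cv2.convexHull(((uv+.5)*S*16).astype(np.int32)),255,shift=4)
    return cv2.resize(m,(560,420),interpolation=cv2.INTER_AREA)/255.
def fit(obs,parts,p0,free,step):
    # obs: list of (frame, mask, ignore)
    def c(v):
        p=np.array(p0,float);p[free]=v
        return sum((abs(render(f,parts,p)-m)*(~ig)).sum()/m.sum() for f,m,ig in obs)
    v0=np.array(p0,float)[free]
    sim=np.vstack([v0]+[v0+np.eye(len(free))[i]*step[i] for i in range(len(free))])
    r=minimize(c,v0,method="Nelder-Mead",options=dict(initial_simplex=sim,xatol=.1,fatol=1e-4,maxiter=150))
    return r.x,r.fun
E
cat > meas.py <<'E'
from fit import *
def measure(cams,tins0,tray0,z=4,dotray=True):
    D=[]
    for c in cams:
        f=env.grab_frame(c)
        D.append((f,env.trace(c,"tin_a"),env.trace(c,"tray"),env.trace(c,"holder")))
    T=[]
    for q in tins0:
        obs=[]
        for f,ti,_,_ in D:
            uv=proj(f,[q[0],q[1],50]);b=[d["pixels"] for d in ti if np.hypot(*(np.array(d["uv"])-uv))<18]
            if b:
                oth=np.any([d["pixels"] for d in ti if d["pixels"] is not b[0]]+[np.zeros((420,560),bool)],0)
                obs.append((f,b[0],oth))
        x,e=fit(obs,TIN,[q[0],q[1],0,z],[0,1],[8,8]);T.append(x);print("tin",x.round(1),round(e,2),len(obs))
    if dotray:
        obs=[]
        for f,ti,tr,ho in D:
            ig=np.zeros((420,560),bool)
            for d in ti+ho[:1]: ig|=cv2.dilate(d["pixels"].astype(np.uint8),np.ones((3,3)))>0
            if tr: obs.append((f,tr[0]["pixels"],ig))
        for o in [[x] for x in obs]+[obs]:
            x,e=fit(o,TRAY,list(tray0),[0,1,2],[8,8,4]);print("tray",x.round(1),round(e,2))
    return D,T,x
E
python3 - <<'E'
from meas import *
D,T,x=measure(["scene","side"],[(535,74),(525,-30),(520,-132)],[527,-30,88])
np.save("tray.npy",x)
ims=[]
for f,ti,tr,ho in D:
    im=cv2.resize(f["frame"][:,:,::-1],None,fx=3,fy=3)
    for parts,p in [(TIN,[*q,0,4]) for q in T]+[([P],x) for P in TRAY]:
        m=cv2.resize((render(f,parts,p)),None,fx=3,fy=3)>.5
        cs,_=cv2.findContours(m.astype(np.uint8),0,2);cv2.drawContours(im,cs,-1,(0,255,0),1)
    if ho: 
        m=cv2.resize(ho[0]["pixels"].astype(np.uint8),None,fx=3,fy=3);cs,_=cv2.findContours(m,0,2);cv2.drawContours(im,cs,-1,(0,0,255),1)
    u=proj(f,[527,0,0])*3;u=u.astype(int);ims.append(im[u[1]-290:u[1]+290,u[0]-195:u[0]+195])
cv2.imwrite("pics/ov1.png",np.hstack(ims))
E
```

```text
tin [536.6  74.2] 0.14 2
tin [524. -32.] 0.13 2
tin [ 520.3 -129.4] 0.17 2
tray [531.6 -29.9  87.6] 0.03
tray [531.4 -25.6  87.3] 0.03
tray [532.2 -27.8  87.1] 0.07
```

View pics/ov1.png

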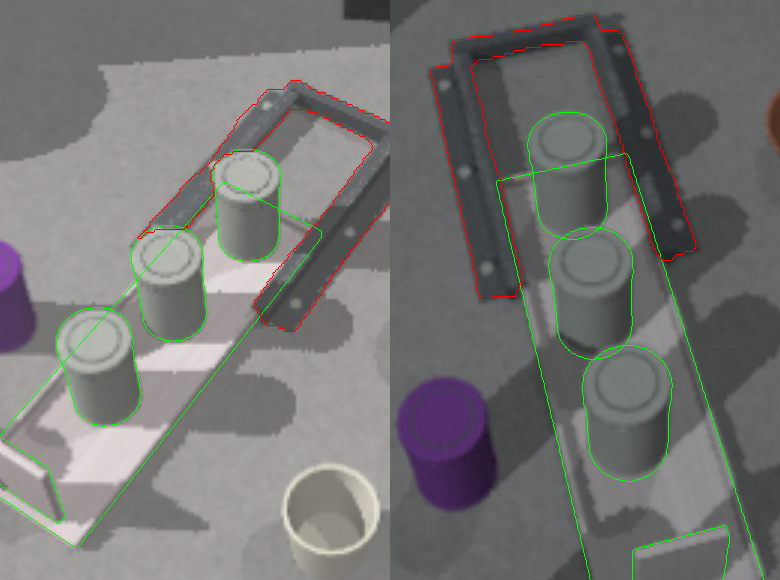

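The silhouettes match well: tray ≈ (532,−28), yaw ≈ 87.2°, with the three grey tins standing on it. Next I move above the grip plate.

```bash
python3 -m handwheel '[{"gripper":100,"travel":[0,0,0],"twist":-0.12},{"gripper":100,"travel":[0,0,0],"twist":-0.12},{"gripper":100,"travel":[-0.008,-0.016,0],"twist":0},{"gripper":100,"travel":[-0.0165,-0.032,0],"twist":0},{"gripper":100,"travel":[-0.0165,-0.032,0],"twist":0}]' 30
for i in 1 2 3 4; do python3 -m handwheel '[{"gripper":100,"travel":[-0.0165,-0.032,0],"twist":0},{"gripper":100,"travel":[-0.0165,-0.032,0],"twist":0},{"gripper":100,"travel":[-0.0165,-0.032,0],"twist":0},{"gripper":100,"travel":[-0.0165,-0.032,0],"twist":0},{"gripper":100,"travel":[-0.0165,-0.032,0],"twist":0}]' | tail -1; done
```

```text
time_s: 1.62
ee_pos: [201.3, 468.7, 404.4]
ee_rot: [-180.0, 0.0, 177.3]
force: [1.2, -0.1, 0.8]
gripper_width: 90.9
gripper_width: 91.3
gripper_width: 90.8
gripper_width: 91.2
gripper_width: 91.3
```

```bash
cat > st.py <<'E'
from h import *
import sys
s=env.state();print({k:np.round(s[k],1).tolist() for k in("time_s","qpos","ee_pos","ee_rot","force","torque","gripper_width")})
if len(sys.argv)>2:
    d=np.array([float(a) for a in sys.argv[1:4]])+[0,0,172]-s["ee_pos"]
    print("tool-axis shift to grasp pt:",(R.from_euler("xyz",s["ee_rot"],degrees=True).inv().apply(d)).round(1))
E
python3 st.py 522 -236 68
```

```text
{'time_s': 3.3, 'qpos': [-21.9, 14.6, 95.0, 0.0, 70.4, -109.0], 'ee_pos': [499.4, -188.4, 404.8], 'ee_rot': [180.0, 0.0, 177.1], 'force': [0.8, 0.4, -0.0], 'torque': [0.1, 0.0, 0.0], 'gripper_width': 91.3}
tool-axis shift to grasp pt: [-24.9 -46.4 164.8]
```

```bash
python3 -m handwheel '[{"gripper":100,"travel":[-0.0125,-0.0232,0],"twist":0},{"gripper":100,"travel":[-0.0125,-0.0232,0],"twist":0},{"gripper":100,"travel":[0,0,0.03],"twist":0},{"gripper":100,"travel":[0,0,0.03],"twist":0},{"gripper":100,"travel":[0,0,0],"twist":0}]'; python3 - <<'E'
from h import *
f=env.grab_frame("side");
c=f["frame"][230:400,200:400,::-1];g=env.grab_frame("wrist")["frame"][:,:,::-1]
cv2.imwrite("pics/g1.png",np.hstack([cv2.resize(c,(400,340)),cv2.resize(g,(400,340))]))
E
```

```text
time_s: 3.7
ee_pos: [520.2, -234.0, 339.1]
ee_rot: [179.7, -0.6, 177.1]
force: [-0.5, 0.4, -0.3]
gripper_width: 91.3
```

View pics/g1.png

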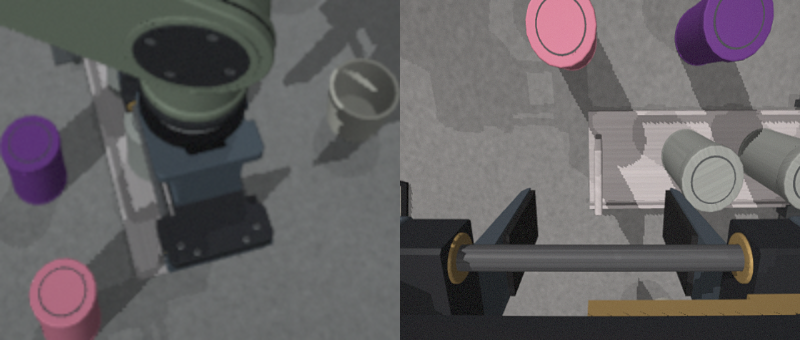

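The side view shows the gripper over the rear of the tray. In the wrist view the plate (col ~600, rows 135–212) lies midway between the jaws. Next I descend and grip it.

```bash
python3 -m handwheel '[{"gripper":100,"travel":[-0.001,-0.002,0.03],"twist":0},{"gripper":100,"travel":[0,0,0.03],"twist":0},{"gripper":100,"travel":[0,0,0.025],"twist":0},{"gripper":100,"travel":[0,0,0.014],"twist":0},{"gripper":100,"travel":[0,0,0],"twist":0}]'; for i in 1 2 3; do python3 -m handwheel '[{"gripper":0,"travel":[0,0,0],"twist":0},{"gripper":0,"travel":[0,0,0],"twist":0},{"gripper":0,"travel":[0,0,0],"twist":0}]' 20;done
```

```text
time_s: 4.22
ee_pos: [522.5, -235.7, 244.8]
ee_rot: [179.9, -0.1, 177.2]
force: [-0.6, 0.3, 0.7]
gripper_width: 91.1
time_s: 4.47
ee_pos: [523.4, -236.4, 248.0]
ee_rot: [-179.9, 0.2, 177.2]
force: [0.4, -0.7, 0.0]
gripper_width: 74.3
time_s: 4.72
ee_pos: [522.7, -236.2, 246.4]
ee_rot: [-180.0, 0.1, 177.1]
force: [0.5, -0.0, -0.3]
gripper_width: 54.1
time_s: 4.97
ee_pos: [522.6, -236.2, 245.7]
ee_rot: [180.0, -0.0, 177.1]
force: [0.5, 0.2, 0.5]
gripper_width: 34.1
```

```bash
for i in 1 2; do python3 -m handwheel '[{"gripper":0,"travel":[0,0,0],"twist":0},{"gripper":0,"travel":[0,0,0],"twist":0},{"gripper":0,"travel":[0,0,0],"twist":0}]' 20;done
python3 -m handwheel '[{"gripper":0,"travel":[0,0.004,0],"twist":0},{"gripper":0,"travel":[0,0.008,0],"twist":0},{"gripper":0,"travel":[0,0.008,0],"twist":0},{"gripper":0,"travel":[0,0.008,0],"twist":0}]'; 
```

```text
time_s: 5.22
ee_pos: [522.6, -236.2, 245.7]
ee_rot: [180.0, -0.0, 177.1]
force: [0.5, 0.4, -0.3]
gripper_width: 14.3
time_s: 5.47
ee_pos: [522.6, -235.8, 245.6]
ee_rot: [180.0, -0.0, 177.2]
force: [0.3, 3.2, 1.1]
gripper_width: 7.8
time_s: 5.8
ee_pos: [524.0, -209.0, 245.6]
ee_rot: [-179.8, 0.0, 177.1]
force: [-0.3, -5.8, -2.5]
gripper_width: 7.7
```

Gripped, and the tray slides with about 6 N. I keep going, reading the lateral force.

```bash
for i in 1 2; do python3 -m handwheel '[{"gripper":0,"travel":[0,0.007,0],"twist":0},{"gripper":0,"travel":[0,0.007,0],"twist":0},{"gripper":0,"travel":[0,0.007,0],"twist":0},{"gripper":0,"travel":[0,0.007,0],"twist":0},{"gripper":0,"travel":[0,0.007,0],"twist":0}]';done
```

```text
time_s: 6.22
ee_pos: [525.8, -173.9, 245.6]
ee_rot: [-179.9, 0.0, 177.1]
force: [-0.9, -5.8, -1.6]
gripper_width: 7.9
time_s: 6.63
ee_pos: [527.5, -139.0, 245.6]
ee_rot: [-179.9, 0.0, 177.1]
force: [-0.8, -5.8, -1.4]
gripper_width: 7.9
```

```bash
for i in 1 2 3 4; do python3 -m handwheel '[{"gripper":0,"travel":[0,0.003,0],"twist":0},{"gripper":0,"travel":[0,0.003,0],"twist":0}]'|grep -v width;done
```

```text
time_s: 6.8
ee_pos: [527.8, -132.8, 245.6]
ee_rot: [-179.9, 0.0, 177.2]
force: [-0.6, -6.0, -2.4]
time_s: 6.97
ee_pos: [528.0, -127.0, 245.6]
ee_rot: [-179.9, 0.0, 177.2]
force: [-0.9, -4.8, -2.3]
time_s: 7.13
ee_pos: [528.3, -121.0, 245.6]
ee_rot: [-179.9, 0.0, 177.1]
force: [-1.3, -5.1, -2.4]
time_s: 7.3
ee_pos: [528.6, -115.0, 245.7]
ee_rot: [-179.9, 0.0, 177.2]
force: [0.6, -6.1, -1.2]
```

```bash
for i in 1 2 3 4 5; do python3 -m handwheel '[{"gripper":0,"travel":[0,0.002,0],"twist":0},{"gripper":0,"travel":[0,0.002,0],"twist":0}]'|grep -E 'pos|force';done
```

```text
ee_pos: [528.8, -111.0, 245.7]
force: [-0.4, -5.9, -1.3]
ee_pos: [529.0, -107.1, 245.7]
force: [0.0, -5.2, -1.9]
ee_pos: [529.2, -103.1, 245.7]
force: [-0.6, -6.4, -1.5]
ee_pos: [529.8, -100.3, 245.8]
force: [1.5, -16.8, -2.3]
ee_pos: [530.5, -98.7, 246.4]
force: [-1.5, -31.8, 0.9]
```

```bash
python3 -m handwheel '[{"gripper":0,"travel":[0,0,0],"twist":0},{"gripper":0,"travel":[0,-0.002,0],"twist":0},{"gripper":0,"travel":[0,-0.002,0],"twist":0},{"gripper":0,"travel":[0,0,0],"twist":0}]'; for i in 1 2; do python3 -m handwheel '[{"gripper":100,"travel":[0,0,0],"twist":0},{"gripper":100,"travel":[0,0,0],"twist":0},{"gripper":100,"travel":[0,0,0],"twist":0},{"gripper":100,"travel":[0,0,0],"twist":0},{"gripper":100,"travel":[0,0,0],"twist":0}]'; done
python3 -m handwheel '[{"gripper":100,"travel":[0,0,-0.03],"twist":0},{"gripper":100,"travel":[0,0,-0.04],"twist":0},{"gripper":100,"travel":[0,-0.03,-0.03],"twist":0},{"gripper":100,"travel":[0,-0.04,0],"twist":0},{"gripper":100,"travel":[0,-0.04,0],"twist":0}]'
python3 -m handwheel '[{"gripper":100,"travel":[0,-0.04,0],"twist":0.12},{"gripper":100,"travel":[0,-0.04,0],"twist":0.12},{"gripper":100,"travel":[0,0,0],"twist":0.12},{"gripper":100,"travel":[0,0,0],"twist":0.12},{"gripper":100,"travel":[0,0,0],"twist":0.12}]'
python3 - <<'E'
from meas import *
D,T,x=measure(["scene","side"],[(542,210),(531,104),(527,6)],[539,107,87.2])
ims=[]
for f,ti,tr,ho in D:
    im=cv2.resize(f["frame"][:,:,::-1],None,fx=3,fy=3)
    for parts,p in [(TIN,[*q,0,4]) for q in T]+[([P],x) for P in TRAY]:
        m=cv2.resize((render(f,parts,p)),None,fx=3,fy=3)>.5
        cs,_=cv2.findContours(m.astype(np.uint8),0,2);cv2.drawContours(im,cs,-1,(0,255,0),1)
    u=proj(f,[537,130,0])*3;u=u.astype(int);ims.append(im[max(0,u[1]-290):u[1]+290,u[0]-195:u[0]+195])
cv2.imwrite("pics/ov2.png",np.hstack(ims))
E
```

```text
time_s: 8.47
ee_pos: [529.7, -100.6, 245.6]
ee_rot: [-179.7, 0.1, 177.2]
force: [-0.4, -11.5, -3.0]
gripper_width: 7.8
time_s: 8.88
ee_pos: [529.5, -98.0, 245.8]
ee_rot: [180.0, 0.0, 177.2]
force: [-0.5, -0.2, -0.8]
gripper_width: 38.2
time_s: 9.3
ee_pos: [529.4, -98.3, 245.7]
ee_rot: [180.0, 0.0, 177.1]
force: [0.5, 0.7, 0.2]
gripper_width: 72.0
time_s: 9.72
ee_pos: [524.4, -208.3, 348.0]
ee_rot: [-179.9, 0.3, 177.3]
force: [1.1, -0.0, -0.8]
gripper_width: 91.1
time_s: 10.13
ee_pos: [514.8, -288.1, 344.9]
ee_rot: [180.0, -0.0, 142.3]
force: [-0.2, 0.2, 0.9]
gripper_width: 91.3
tin [545.5 205.7] 0.08 1
tin [532.5  99.4] 1.62 2
tin [528.    6.4] 1.35 2
tray [530.9 103.9  90.2] 0.11
tray [501.6 268.1  96.2] 7.12
tray [517.  112.2  93.7] 9.69
```

View pics/ov2.png

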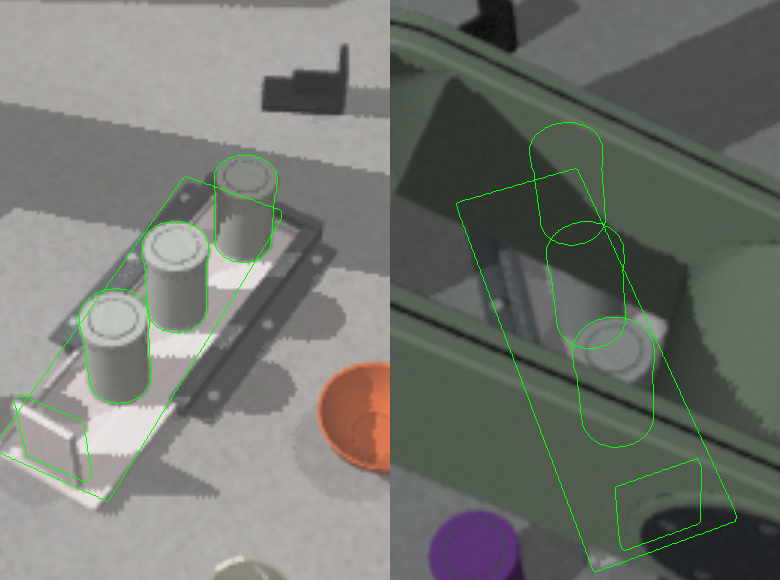

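The side view is blocked by the arm. The scene view shows all tins upright and the tray well in. I check the fit against the stop in the scene view alone.

```bash
python3 - <<'E'
from meas import *
D,T,x=measure(["scene"],[(545,206),(533,105),(527,6)],[539,107,87.2])
f,ti,tr,ho=D[0]
if ho: # fit holder to mask: rails/flange width free
    m=ho[0]["pixels"]
    ig=np.zeros((420,560),bool)
    for d in ti+tr[:1]: ig|=cv2.dilate(d["pixels"].astype(np.uint8),np.ones((3,3)))>0
    print("holder pts",[ (d["confidence"],atz(f,d["uv"],0)[:2].round(1)) for d in env.pinpoint("scene","holder")[:1]])
S=6;im=cv2.resize(f["frame"][:,:,::-1],None,fx=S,fy=S,interpolation=cv2.INTER_CUBIC)
def line(pts,p,col):
    c,s=np.cos(np.radians(p[2])),np.sin(np.radians(p[2]))
    q=[((proj(f,[a*c-b*s+p[0],a*s+b*c+p[1],z])+.5)*S).astype(int) for a,b,z in pts]
    cv2.polylines(im,[np.array(q)],False,col,1)
p=x
line([(140,-55,12),(140,55,12)],p,(0,255,0))
line([(141,-50,24),(141,50,24)],p,(0,0,255))
line([(-100,50,20),(141,50,20)],p,(255,0,0));line([(-100,-50,20),(141,-50,20)],p,(255,0,0))
u=(proj(f,[550,230,10])*S).astype(int);cv2.imwrite("pics/stop.png",im[u[1]-200:u[1]+250,u[0]-300:u[0]+300])
E
```

```text
tin [546. 207.] 0.07 1
tin [533.1  99.5] 0.05 1
tin [528.5   3.4] 0.06 1
tray [540.8 103.   87.2] 0.01
tray [540.8 103.   87.2] 0.01
holder pts [(0.73, array([527.6, 103.9]))]
```

View pics/stop.png

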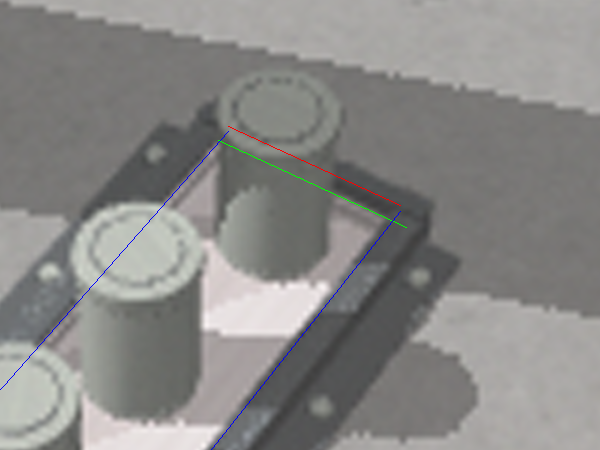

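The stop's near top edge coincides with the predicted line at home (red), and I saw a hard 32 N contact. I turn the jaws across the tray and check the gap closer with the wrist camera near the front tin.

```bash
python3 -m handwheel '[{"gripper":100,"travel":[0,0,0],"twist":0.12},{"gripper":100,"travel":[0,0,0],"twist":0.12},{"gripper":100,"travel":[0,0,0],"twist":0.12},{"gripper":100,"travel":[0,0,0],"twist":0.12},{"gripper":100,"travel":[0,0,0],"twist":0.12}]'
python3 -m handwheel '[{"gripper":100,"travel":[0,0,0],"twist":0.12},{"gripper":100,"travel":[0,0,0],"twist":0.12},{"gripper":100,"travel":[0,0,0],"twist":0.12},{"gripper":100,"travel":[0.02,0,0],"twist":0},{"gripper":100,"travel":[0.03,0,0],"twist":0}]'
for i in 1 2; do python3 -m handwheel '[{"gripper":100,"travel":[0.035,0,0],"twist":0},{"gripper":100,"travel":[0.035,0,0],"twist":0},{"gripper":100,"travel":[0.035,0,0],"twist":0},{"gripper":100,"travel":[0.035,0,0],"twist":0},{"gripper":100,"travel":[0.035,0,0],"twist":0}]'; done; python3 st.py 546 206 46; python3 - <<'E'
from h import *
f=env.grab_frame("wrist");cv2.imwrite("pics/w1.png",f["frame"][:,:,::-1])
def line(im,pts,p,col):
    c,s=np.cos(np.radians(p[2])),np.sin(np.radians(p[2]))
    return [proj(f,[a*c-b*s+p[0],a*s+b*c+p[1],z]).round().tolist() for a,b,z in pts]
print(line(None,[(140,-55,12),(140,55,12),(141,-50,24),(141,50,24)],[540.8,103,87.2],0))
E
```

```text
time_s: 11.2
ee_pos: [515.3, -287.0, 345.2]
ee_rot: [180.0, -0.0, 108.1]
force: [0.6, 0.4, -0.0]
gripper_width: 90.8
time_s: 11.62
ee_pos: [517.3, -238.3, 345.0]
ee_rot: [180.0, 0.1, 87.6]
force: [0.0, 0.8, -0.6]
gripper_width: 91.2
time_s: 12.03
ee_pos: [523.8, -60.6, 345.3]
ee_rot: [180.0, -0.0, 87.8]
force: [0.2, 0.2, -0.6]
gripper_width: 91.1
time_s: 12.45
ee_pos: [530.6, 114.4, 345.4]
ee_rot: [180.0, -0.0, 87.8]
force: [1.1, -0.1, 0.4]
gripper_width: 91.5
{'time_s': 12.4, 'qpos': [11.0, 18.0, 99.1, -0.0, 62.8, 13.2], 'ee_pos': [530.6, 114.4, 345.4], 'ee_rot': [180.0, -0.0, 87.8], 'force': [1.1, -0.1, 0.4], 'torque': [-0.1, 0.1, -0.0], 'gripper_width': 91.5}
tool-axis shift to grasp pt: [ 92.1  11.8 127.4]
[[365.0, 34.0], [225.0, 33.0], [362.0, 30.0], [230.0, 29.0]]
```

View pics/w1.png

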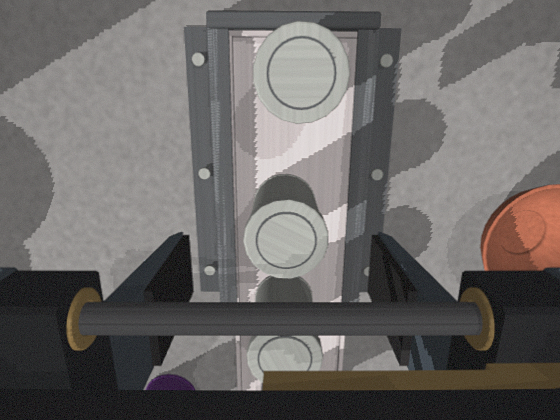

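The wrist view shows the tray's front rim (row ~33) meeting the stop bar (rows 12–30) with no gap, so the tray is home. Lid centres are at (301,72), (286,239) and (284,356).

```bash
python3 - <<'E'
from h import *
f=env.grab_frame("wrist")
for uv in [(301,72),(286,239),(284,356)]: print(atz(f,uv,94)[:2].round(1))
E
python3 -m handwheel '[{"gripper":100,"travel":[0.03,0.004,0],"twist":0},{"gripper":100,"travel":[0.032,0.004,0],"twist":0},{"gripper":100,"travel":[0.03,0.004,0],"twist":0},{"gripper":100,"travel":[0,0,0],"twist":0}]';python3 st.py 546 206 46
```

```text
[547.2 215.6]
[534.8 108.8]
[530.2  13.8]
time_s: 12.88
ee_pos: [547.3, 207.5, 345.2]
ee_rot: [179.9, -0.2, 87.9]
force: [1.3, -0.5, -0.3]
gripper_width: 91.2
{'time_s': 12.9, 'qpos': [19.6, 21.6, 93.6, 0.1, 64.7, 21.6], 'ee_pos': [547.3, 207.5, 345.2], 'ee_rot': [179.9, -0.2, 87.9], 'force': [1.3, -0.5, -0.3], 'torque': [-0.1, 0.0, 0.0], 'gripper_width': 91.2}
tool-axis shift to grasp pt: [ -1.9  -1.4 127.2]
```

```bash
python3 -m handwheel '[{"gripper":100,"travel":[0.003,-0.001,0.03],"twist":0},{"gripper":100,"travel":[0,0,0.035],"twist":0},{"gripper":100,"travel":[0,0,0.03],"twist":0},{"gripper":100,"travel":[0,0,0.02],"twist":0},{"gripper":100,"travel":[0,0,0.01],"twist":0}]'
for i in 1 2; do python3 -m handwheel '[{"gripper":0,"travel":[0,0,0],"twist":0},{"gripper":0,"travel":[0,0,0],"twist":0},{"gripper":0,"travel":[0,0,0],"twist":0},{"gripper":0,"travel":[0,0,0],"twist":0}]' 30;done
```

```text
time_s: 13.3
ee_pos: [544.6, 205.7, 217.2]
ee_rot: [-179.7, 0.1, 87.8]
force: [-0.5, -0.9, -0.2]
gripper_width: 91.1
time_s: 13.63
ee_pos: [546.2, 207.1, 222.0]
ee_rot: [179.8, -0.1, 87.8]
force: [-0.8, -0.4, 0.1]
gripper_width: 67.4
time_s: 13.97
ee_pos: [546.0, 207.3, 221.5]
ee_rot: [179.9, -0.1, 87.8]
force: [1.0, -0.8, 5.5]
gripper_width: 57.4
```

```bash
for i in 1 2; do python3 -m handwheel '[{"gripper":0,"travel":[0,0,0],"twist":0},{"gripper":0,"travel":[0,0,0],"twist":0}]' 30;done
python3 -m handwheel '[{"gripper":0,"travel":[0,0,-0.008],"twist":0},{"gripper":0,"travel":[0,0,-0.012],"twist":0},{"gripper":0,"travel":[0,0,-0.015],"twist":0},{"gripper":0,"travel":[0,0,-0.008],"twist":0},{"gripper":0,"travel":[0,0,0],"twist":0}]'
for i in 1 2 3 4 5 6 7 8; do python3 -m handwheel '[{"gripper":0,"travel":[0,0,0],"twist":0}]'|grep force;done; python3 st.py
```

```text
time_s: 14.13
ee_pos: [546.0, 207.3, 221.5]
ee_rot: [179.9, -0.1, 87.8]
force: [0.8, -0.2, 6.8]
gripper_width: 57.6
time_s: 14.3
ee_pos: [546.1, 207.3, 221.5]
ee_rot: [179.9, -0.1, 87.8]
force: [0.3, -0.8, 6.2]
gripper_width: 57.4
time_s: 14.72
ee_pos: [545.9, 207.3, 265.0]
ee_rot: [179.8, -0.1, 87.8]
force: [0.2, -0.2, -2.0]
gripper_width: 57.3
force: [-0.4, -0.8, -1.9]
force: [-0.3, -0.4, -2.5]
force: [-0.3, -0.1, -1.6]
force: [0.0, -1.1, -1.9]
force: [0.3, 0.4, -2.0]
force: [-0.2, 0.1, -1.2]
force: [0.4, 0.8, -2.1]
force: [-0.2, -1.4, -1.6]
{'time_s': 15.4, 'qpos': [19.7, 26.0, 99.7, 0.0, 54.3, 21.9], 'ee_pos': [545.5, 207.1, 263.1], 'ee_rot': [-180.0, -0.0, 87.8], 'force': [-0.2, -1.4, -1.6], 'torque': [-0.1, 0.1, -0.0], 'gripper_width': 57.4}
```

Width reads 57.4 (I expected 56), so I look at how the tin is held.

```bash
python3 - <<'E'
from h import *
ims=[]
for c in ["scene","side"]:
    f=env.grab_frame(c);u=proj(f,[546,207,80]).astype(int);k=f["frame"][max(0,u[1]-75):u[1]+75,u[0]-65:u[0]+65,::-1]
    ims.append(cv2.resize(k,(390,450),interpolation=cv2.INTER_CUBIC))
cv2.imwrite("pics/t1.png",np.hstack(ims))
E
```

```text
(no output)
```

View pics/t1.png

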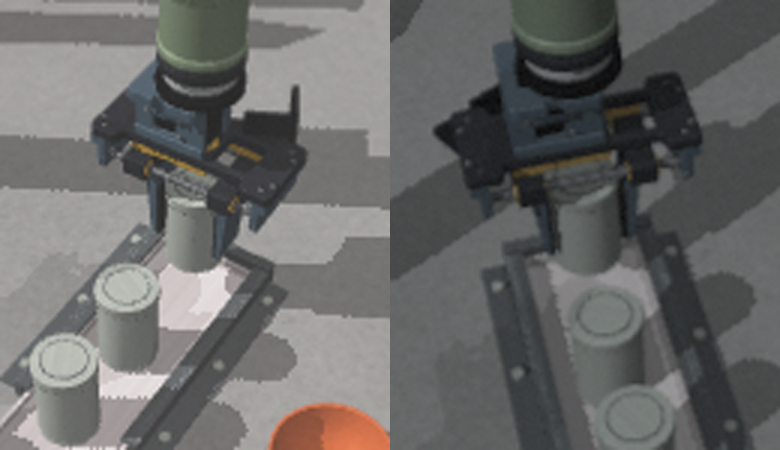

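The tin is held upright, clear of the tray, and weighs about 1.85 N. I set it back.

```bash
python3 -m handwheel '[{"gripper":0,"travel":[0,0,0.012],"twist":0},{"gripper":0,"travel":[0,0,0.015],"twist":0},{"gripper":0,"travel":[0,0,0.01],"twist":0},{"gripper":0,"travel":[0,0,0.003],"twist":0},{"gripper":0,"travel":[0,0,0],"twist":0}]'
python3 -m handwheel '[{"gripper":0,"travel":[0,0,0.001],"twist":0},{"gripper":0,"travel":[0,0,0.001],"twist":0},{"gripper":0,"travel":[0,0,0],"twist":0}]'
python3 -m handwheel '[{"gripper":0,"travel":[0,0,0.001],"twist":0},{"gripper":0,"travel":[0,0,0],"twist":0}]'
```

```text
time_s: 15.9
ee_pos: [545.4, 207.0, 222.5]
ee_rot: [-179.9, 0.0, 87.8]
force: [1.5, 0.3, -2.1]
gripper_width: 57.5
time_s: 16.15
ee_pos: [545.7, 207.2, 221.6]
ee_rot: [180.0, -0.0, 87.8]
force: [-0.3, -0.2, -2.2]
gripper_width: 57.5
time_s: 16.32
ee_pos: [545.8, 207.2, 221.5]
ee_rot: [179.9, -0.0, 87.8]
force: [-0.9, -0.2, 4.4]
gripper_width: 57.4
```

```bash
for i in 1 2; do python3 -m handwheel '[{"gripper":100,"travel":[0,0,0],"twist":0},{"gripper":100,"travel":[0,0,0],"twist":0},{"gripper":100,"travel":[0,0,0],"twist":0},{"gripper":100,"travel":[0,0,0],"twist":0}]'; done
python3 -m handwheel '[{"gripper":100,"travel":[0,0,-0.015],"twist":0},{"gripper":100,"travel":[0,0,-0.03],"twist":0},{"gripper":100,"travel":[0,0,-0.04],"twist":0},{"gripper":100,"travel":[-0.035,0,0],"twist":0},{"gripper":100,"travel":[-0.035,0,0],"twist":0}]'
python3 -m handwheel '[{"gripper":100,"travel":[-0.033,0,0],"twist":0},{"gripper":100,"travel":[0,0,0],"twist":0},{"gripper":100,"travel":[0,0,0],"twist":0}]'
python3 st.py 534 104 45; python3 - <<'E'
from h import *
f=env.grab_frame("wrist");
for d in env.trace("wrist","tin_a"):
    print(round(d["confidence"],2),np.round(d["uv"]),d["pixels"].sum(), proj(f,[546,209,4]).round(),proj(f,[546,209,94]).round())
save(f,"w2")
E
```

```text
time_s: 16.65
ee_pos: [545.5, 207.2, 220.1]
ee_rot: [180.0, -0.0, 87.8]
force: [-0.2, -0.3, 0.2]
gripper_width: 81.3
time_s: 16.98
ee_pos: [545.5, 207.2, 220.1]
ee_rot: [-180.0, -0.0, 87.8]
force: [0.2, -0.1, 0.2]
gripper_width: 91.2
time_s: 17.4
ee_pos: [543.5, 137.8, 308.0]
ee_rot: [179.6, -0.1, 88.0]
force: [0.4, -0.9, -0.7]
gripper_width: 91.2
time_s: 17.65
ee_pos: [541.4, 102.9, 305.4]
ee_rot: [180.0, -0.0, 87.6]
force: [0.2, 0.6, -0.2]
gripper_width: 91.4
{'time_s': 17.6, 'qpos': [9.6, 20.9, 101.2, 0.0, 57.9, 12.0], 'ee_pos': [541.4, 102.9, 305.4], 'ee_rot': [180.0, -0.0, 87.6], 'force': [0.2, 0.6, -0.2], 'torque': [-0.1, 0.1, -0.0], 'gripper_width': 91.4}
tool-axis shift to grasp pt: [ 0.8 -7.5 88.4]
0.87 [282.  47.] 10677 [280.  61.] [280.  43.]
0.74 [267. 235.] 9611 [280.  61.] [280.  43.]
0.61 [259. 355.] 3920 [280.  61.] [280.  43.]
```

```bash
python3 -m handwheel '[{"gripper":100,"travel":[0.001,-0.0075,0],"twist":0},{"gripper":100,"travel":[0,0,0.03],"twist":0},{"gripper":100,"travel":[0,0,0.03],"twist":0},{"gripper":100,"travel":[0,0,0.018],"twist":0},{"gripper":100,"travel":[0,0,0.01],"twist":0}]'
for i in 1 2 3; do python3 -m handwheel '[{"gripper":0,"travel":[0,0,0],"twist":0},{"gripper":0,"travel":[0,0,0],"twist":0},{"gripper":0,"travel":[0,0,0],"twist":0},{"gripper":0,"travel":[0,0,0],"twist":0}]' 30;done
python3 -m handwheel '[{"gripper":0,"travel":[0,0,-0.008],"twist":0},{"gripper":0,"travel":[0,0,-0.012],"twist":0},{"gripper":0,"travel":[0,0,-0.015],"twist":0},{"gripper":0,"travel":[0,0,-0.008],"twist":0},{"gripper":0,"travel":[0,0,0],"twist":0}]'
for i in 1 2 3 4 5 6 7 8; do python3 -m handwheel '[{"gripper":0,"travel":[0,0,0],"twist":0}]'|grep force;done; python3 st.py
```

```text
time_s: 18.17
ee_pos: [532.7, 106.6, 214.7]
ee_rot: [-179.7, 0.0, 87.9]
force: [-0.3, 0.7, -0.7]
gripper_width: 91.5
time_s: 18.5
ee_pos: [534.6, 105.8, 218.6]
ee_rot: [179.8, -0.0, 87.8]
force: [-0.7, 0.3, 0.1]
gripper_width: 67.6
time_s: 18.83
ee_pos: [534.2, 105.5, 217.8]
ee_rot: [180.0, -0.0, 87.8]
force: [-0.6, -0.8, 2.7]
gripper_width: 55.4
time_s: 19.17
ee_pos: [534.2, 105.5, 217.8]
ee_rot: [180.0, -0.0, 87.8]
force: [-1.4, 0.6, 4.4]
gripper_width: 55.6
time_s: 19.58
ee_pos: [534.6, 105.6, 261.8]
ee_rot: [179.8, -0.0, 87.8]
force: [0.3, 0.6, -3.1]
gripper_width: 55.6
force: [0.1, 0.5, -2.2]
force: [-0.5, 0.0, -2.3]
force: [0.3, 0.1, -1.8]
force: [0.2, -0.4, -3.4]
force: [0.4, -0.4, -3.7]
force: [0.1, 0.6, -3.1]
force: [0.2, 0.1, -2.5]
force: [0.8, -0.3, -1.1]
{'time_s': 20.2, 'qpos': [10.0, 23.2, 105.2, 0.0, 51.5, 12.2], 'ee_pos': [534.1, 105.5, 260.1], 'ee_rot': [-180.0, -0.0, 87.8], 'force': [0.8, -0.3, -1.1], 'torque': [-0.1, 0.0, -0.0], 'gripper_width': 55.3}
```

The middle tin weighs about 2.5 N. I set it back and go on to the nearest.

```bash
python3 -m handwheel '[{"gripper":0,"travel":[0,0,0.012],"twist":0},{"gripper":0,"travel":[0,0,0.015],"twist":0},{"gripper":0,"travel":[0,0,0.01],"twist":0},{"gripper":0,"travel":[0,0,0.003],"twist":0},{"gripper":0,"travel":[0,0,0],"twist":0}]'
python3 -m handwheel '[{"gripper":0,"travel":[0,0,0.001],"twist":0},{"gripper":0,"travel":[0,0,0.001],"twist":0},{"gripper":0,"travel":[0,0,0],"twist":0}]'
python3 -m handwheel '[{"gripper":0,"travel":[0,0,0.001],"twist":0},{"gripper":0,"travel":[0,0,0],"twist":0}]'
```

```text
time_s: 20.67
ee_pos: [533.8, 105.5, 219.3]
ee_rot: [-179.9, 0.0, 87.8]
force: [0.6, 0.8, -3.1]
gripper_width: 55.6
time_s: 20.92
ee_pos: [534.3, 105.6, 218.7]
ee_rot: [179.9, -0.0, 87.8]
force: [-0.2, 0.5, -2.0]
gripper_width: 55.7
time_s: 21.08
ee_pos: [534.3, 105.6, 217.8]
ee_rot: [179.9, -0.0, 87.8]
force: [0.1, -0.4, 0.0]
gripper_width: 55.3
```

```bash
python3 -m handwheel '[{"gripper":0,"travel":[0,0,0.0005],"twist":0},{"gripper":0,"travel":[0,0,0],"twist":0}]'
for i in 1 2; do python3 -m handwheel '[{"gripper":100,"travel":[0,0,0],"twist":0},{"gripper":100,"travel":[0,0,0],"twist":0},{"gripper":100,"travel":[0,0,0],"twist":0},{"gripper":100,"travel":[0,0,0],"twist":0}]'; done
python3 -m handwheel '[{"gripper":100,"travel":[0,0,-0.015],"twist":0},{"gripper":100,"travel":[0,0,-0.03],"twist":0},{"gripper":100,"travel":[0,0,-0.04],"twist":0},{"gripper":100,"travel":[-0.035,0,0],"twist":0},{"gripper":100,"travel":[-0.035,0,0],"twist":0}]'
python3 -m handwheel '[{"gripper":100,"travel":[-0.028,0,0],"twist":0},{"gripper":100,"travel":[0,0,0],"twist":0},{"gripper":100,"travel":[0,0,0],"twist":0}]'
python3 st.py 529 7 45
```

```text
time_s: 21.25
ee_pos: [534.3, 105.6, 217.8]
ee_rot: [179.9, -0.0, 87.8]
force: [-0.7, -0.4, 5.0]
gripper_width: 55.5
time_s: 21.58
ee_pos: [534.1, 105.5, 216.7]
ee_rot: [180.0, -0.0, 87.8]
force: [-0.0, 0.0, -0.3]
gripper_width: 79.6
time_s: 21.92
ee_pos: [534.1, 105.5, 216.7]
ee_rot: [-180.0, -0.0, 87.8]
force: [-0.1, -0.8, -0.3]
gripper_width: 90.9
time_s: 22.33
ee_pos: [532.1, 36.0, 304.4]
ee_rot: [179.6, -0.0, 88.0]
force: [0.1, -0.7, -0.1]
gripper_width: 91.3
time_s: 22.58
ee_pos: [530.1, 6.6, 301.8]
ee_rot: [180.0, -0.0, 87.6]
force: [0.6, 0.8, 0.1]
gripper_width: 91.5
{'time_s': 22.6, 'qpos': [-0.5, 19.4, 104.2, 0.0, 56.4, 1.8], 'ee_pos': [530.1, 6.6, 301.8], 'ee_rot': [180.0, -0.0, 87.6], 'force': [0.6, 0.8, 0.1], 'torque': [-0.1, 0.1, 0.0], 'gripper_width': 91.5}
tool-axis shift to grasp pt: [ 0.4 -1.1 84.8]
```

```bash
python3 -m handwheel '[{"gripper":100,"travel":[0,-0.001,0.03],"twist":0},{"gripper":100,"travel":[0,0,0.03],"twist":0},{"gripper":100,"travel":[0,0,0.015],"twist":0},{"gripper":100,"travel":[0,0,0.009],"twist":0}]'
for i in 1 2 3; do python3 -m handwheel '[{"gripper":0,"travel":[0,0,0],"twist":0},{"gripper":0,"travel":[0,0,0],"twist":0},{"gripper":0,"travel":[0,0,0],"twist":0},{"gripper":0,"travel":[0,0,0],"twist":0}]' 30;done
python3 -m handwheel '[{"gripper":0,"travel":[0,0,-0.008],"twist":0},{"gripper":0,"travel":[0,0,-0.012],"twist":0},{"gripper":0,"travel":[0,0,-0.015],"twist":0},{"gripper":0,"travel":[0,0,-0.008],"twist":0},{"gripper":0,"travel":[0,0,0],"twist":0}]'
for i in 1 2 3 4 5 6 7 8; do python3 -m handwheel '[{"gripper":0,"travel":[0,0,0],"twist":0}]'|grep force;done; python3 st.py
```

```text
time_s: 22.92
ee_pos: [528.5, 8.8, 215.4]
ee_rot: [-179.8, -0.0, 87.8]
force: [-0.2, 1.0, 0.1]
gripper_width: 91.3
time_s: 23.25
ee_pos: [529.8, 7.9, 218.9]
ee_rot: [179.8, -0.0, 87.8]
force: [0.1, -0.0, 0.6]
gripper_width: 67.8
time_s: 23.58
ee_pos: [529.7, 7.6, 218.5]
ee_rot: [179.9, -0.0, 87.8]
force: [1.0, 0.8, 4.3]
gripper_width: 55.3
time_s: 23.92
ee_pos: [529.7, 7.7, 218.4]
ee_rot: [179.9, -0.0, 87.8]
force: [0.1, 0.7, 5.8]
gripper_width: 55.6
time_s: 24.33
ee_pos: [529.4, 7.6, 261.8]
ee_rot: [179.9, -0.0, 87.8]
force: [1.1, -0.1, -5.2]
gripper_width: 55.5
force: [-0.2, 0.6, -4.8]
force: [0.5, -1.2, -4.9]
force: [-1.1, -0.2, -5.2]
force: [0.9, -0.3, -5.4]
force: [0.1, -0.0, -5.1]
force: [-0.1, -0.2, -5.3]
force: [0.7, -0.2, -4.1]
force: [-0.2, -0.4, -4.6]
{'time_s': 25.0, 'qpos': [-0.4, 22.1, 107.2, 0.0, 50.8, 1.8], 'ee_pos': [529.2, 7.6, 260.6], 'ee_rot': [-180.0, -0.0, 87.8], 'force': [-0.2, -0.4, -4.6], 'torque': [-0.1, 0.0, -0.0], 'gripper_width': 55.7}
```

The nearest tin is the heaviest by far: ≈4.95 N against 2.5 and 1.85. I raise it until its underside is at 150 mm.

```bash
python3 -m handwheel '[{"gripper":0,"travel":[0,0,-0.015],"twist":0},{"gripper":0,"travel":[0,0,-0.03],"twist":0},{"gripper":0,"travel":[0,0,-0.03],"twist":0},{"gripper":0,"travel":[0,0,-0.02],"twist":0},{"gripper":0,"travel":[0,0,-0.009],"twist":0}]'
python3 -m handwheel '[{"gripper":0,"travel":[0,0,0],"twist":0},{"gripper":0,"travel":[0,0,0],"twist":0},{"gripper":0,"travel":[0,0,0],"twist":0},{"gripper":0,"travel":[0,0,0],"twist":0},{"gripper":0,"travel":[0,0,0],"twist":0}]'
python3 - <<'E'
from meas import *
ims=[]
for c in ["scene","side"]:
    f=env.grab_frame(c);im=cv2.resize(f["frame"][:,:,::-1],None,fx=2,fy=2)
    z=env.state()["ee_pos"][2]-214.4
    for parts,p in [(TIN,[546,208,0,4]),(TIN,[534,104,0,4]),(TIN,[529,7,0,z])]+[([P],[539.5,106,87.2]) for P in TRAY]:
        m=cv2.resize((render(f,parts,p)),None,fx=2,fy=2)>.5
        cs,_=cv2.findContours(m.astype(np.uint8),0,2);cv2.drawContours(im,cs,-1,(0,255,0),1)
    u=(proj(f,[532,40,80])*2).astype(int);ims.append(im[max(0,u[1]-290):u[1]+290,max(0,u[0]-195):u[0]+195])
    for t in ["tray_grip","tray","dish","bracket","cup"]:
        for d in env.pinpoint(c,t)[:1]: print(c,t,atz(f,d["uv"],84 if t=="tray_grip" else 0)[:2].round())
h=min(i.shape[0] for i in ims);cv2.imwrite("pics/fin.png",np.hstack([i[:h] for i in ims]))
E
```

```text
time_s: 25.42
ee_pos: [529.8, 7.7, 368.0]
ee_rot: [179.7, -0.0, 87.8]
force: [0.6, 0.2, -4.9]
gripper_width: 55.6
time_s: 25.83
ee_pos: [529.0, 7.6, 363.2]
ee_rot: [-179.8, 0.0, 87.8]
force: [-0.2, -0.4, -4.8]
gripper_width: 55.8
scene tray_grip [ 534. -113.]
scene tray [545.  97.]
scene dish [755.  61.]
scene bracket [499. 442.]
side tray_grip [536. -97.]
side tray [542. 111.]
side dish [760.  69.]
side bracket [497. 428.]
side cup [ 738. -156.]
```

View pics/fin.png

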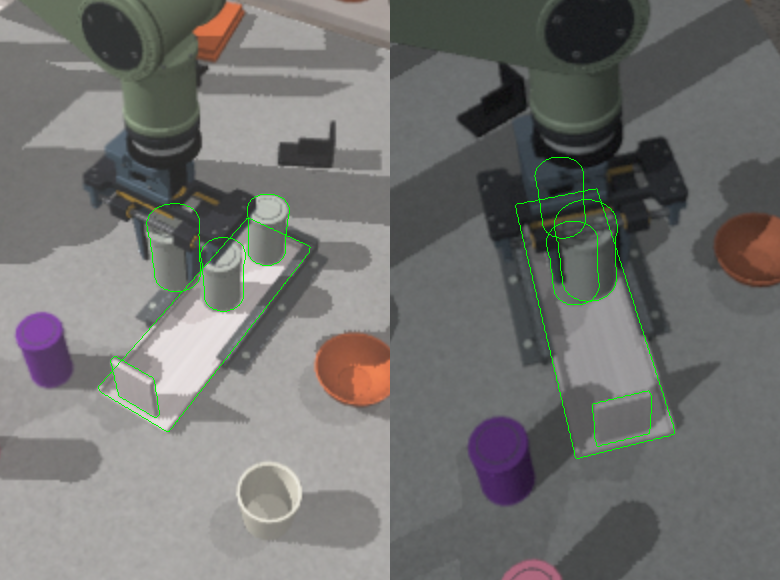

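The final overlay matches the picture. Both lighter tins stand upright on the tray (scene crop ≈(223,275), (268,230)), the held tin is upright (≈(175,250)), and the tray sits at its home outline. I hand the job in.

```bash
python3 st.py; python3 -c "
from workcell import env
print(env.job_done())"
```

```text
{'time_s': 26.4, 'qpos': [-0.4, 15.9, 99.2, 0.0, 64.9, 1.8], 'ee_pos': [529.2, 7.6, 364.7], 'ee_rot': [180.0, -0.0, 87.8], 'force': [-0.2, -0.9, -5.4], 'torque': [-0.1, 0.0, -0.1], 'gripper_width': 55.3}
the job is handed in; nothing more can be done
None
```

I slid the tray in by its grip plate until it stopped hard (about 32 N after 135 mm of travel). The job was handed in at 26.4 s with the heaviest tin still held.

- **Weights:** I lifted all three tins about 4 cm. The one nearest the stop read about 1.9 N, the middle one about 2.5 N and the one nearest the grip plate about 5.0 N. The two lighter ones went back upright on the tray.
- **Final hold:** The heaviest tin is upright in the gripper, its underside about 150 mm above the bench.
- **Last checks:** The final pictures show both lighter tins upright and the tray on its predicted home outline. The earlier wrist view showed no gap at the stop. The dish and bracket, and the cup as seen by the side camera, were within measuring scatter of where they started.

**Checks that disagreed or failed:**
- The cameras differed by up to about 10 mm along the tray for the tins, and by a few mm for the tray. I relied on the push contact and the gripper position for "home".
- The first tin gripped at 57.4 mm instead of about 56, but a picture showed it upright and held.
- The scene camera missed the cup at the end, though the side camera found it.

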